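# Set a flat bar's overhang to the gauge and hold it

### The arm

A 6-joint arm with a two-finger parallel gripper is mounted at the origin on the work surface. World frame = base frame: x ahead of the robot, y to its left, z up, the work surface at z = 0. Lengths are in m, angles in degrees, forces in N, time in s.
With the tool pointing down it reaches from about 0.275 to 0.975 m from the base axis. Payload 8.4 kg.
Tool frame: the origin (TCP) lies at the very end of the fingers, on their centre line; the grasp point (between the pads) lies 19 mm behind it (tcp_to_grasp is the distance from the TCP to the grasp point, in m); z points along the fingers, y is the line along which they close (so a half turn about z gives the same grasp; the last joint's range is limited). The gripper opens to 92 mm and grips with 3 to 60 N. Pads are 20 mm wide; open, the fingers measure 128 mm over their backs; the gripper's body (75 mm by 189 mm) begins 69 mm behind the grasp point.
Start: joints at [75.149, 20.225, 93.587, -0, 66.188, -0.138], TCP at [0.159, 0.605, 0.215] pointing down, gripper open.
Joint ranges: [-150.9, 150.9], [-52.94, 120.26], [3.33, 152.33], [-74.26, 254.26], [0, 154.13], [-172.89, 172.89]. Speed limits (degrees/s): [127.2, 127.2, 159.86, 180, 180, 180].

### API

Orientations are given as [roll, pitch, yaw] about the fixed x, y, z axes, in that order (R = Rz(yaw) Ry(pitch) Rx(roll)).
In Python, from station import * gives the robot as it stands.
- The arm moves only by the shell command python3 -m inch 'ROWS'. ROWS is JSON, one flat list of numbers, 5 for each row, row after row: the opening, from 0 (shut) to 1 (fully open), then the shift along the tool's x, y, z in m, then the turn about the tool's z in degrees. In form: [fingers, x, y, z, twist, fingers, x, y, z, twist, ...]. A call has 1 to 20 rows; each row shifts and turns the commanded pose from where the row before left it, along the tool's axes as they then stand; what a row does not reach is not made up. A row lasts 1/8 s, in which the tool goes at most 62.5 mm and 10.7 degrees, less where a joint would pass 70% of its speed; a pose out of reach is approached as far as the arm can. A call with a gripper value outside its range is refused whole. The fingers move at their own pace and stop on an object; the grip force is fixed at half the most. Time passes only in rows, so rows that do not move let the fingers close. It gives the time, the measured TCP pose, the force, the opening and the grip force at its end, in the units of the state.
- observe(): the state, without advancing time (a new reading comes with each control period).
- capture(name): name is "scene" or "top"; returns (picture, depth): 480x640x3 uint8, red, green, blue; 480x640 float32, m along the optical axis (not along the pixel's ray), 0 where there is no reading.
- camera_params(name): a dict with "mtx" (3x3 intrinsics, pixels), "dist_coeffs" ([k1, k2, p1, p2, k3] as OpenCV has them; the pictures are not rectified), "world_to_cam" (4x4, takes a point from world to camera coordinates). Camera axes: x right, y down, z forward; pixel columns grow to the right and rows downward; lengths in m; the calibration is good to about 2 mm. A picture is of the moment at which its call begins. camera_params takes no time and is no camera call.
- job_done(): hands the job in; it is judged then, once.
Trained networks look in the newest picture that a camera, given by its name, has taken for a name from the list of things; names that differ only in an ending like _2 or _b are one class to them, and where a whole thing is asked for, a point or a joint stands for the part that bears it (a point fixed in the world has none). Each returns a list of dicts, best first, with "score" (0 to 1); they miss things now and then, are a little off and sometimes report something else, mostly with a low value. They report only what shows in the picture. A call takes as long as a camera call. They do not tell look-alikes from the thing itself.
- spot_in(target, camera): "location" ([x, y, z] in m, in world coordinates, good to about 4 mm: the middle of the surface that is visible of it).
The state is a dict: "time": time; "q": joint angles; "dq": joint speeds; "joint_torque": joint torques, N m; "position": TCP position; "tcp_rot": TCP orientation; "ft_force": force on the tool from outside, world axes, zero at the start; "ft_torque": the same for the moment, N m; "gripper_width": finger opening in m; "grasp_force": force on a finger pad.
Only numpy, scipy, OpenCV 4.12 (cv2) and the standard library are available. Lean on these libraries where they do the work, as an engineer would, in place of code of your own. Each camera call takes 0.05 s, during which the arm holds its last target. There are 200 camera calls.

### The job

Slide the flat aluminium bar along the wooden block, out over the block's end towards the gauge, until the bar's front end is level with the gauge's pointer, without lifting it off the block, letting it tip or touching the gauge with it. It lies flat and straight along the block, and since it would tip by itself that far out, keep holding it there: finish while still holding it, do not let go. Leave the gauge and everything else on the bench as they are.

Things in the scene. Friction and masses are not known exactly. Their poses are not given: they have to be found in the camera images.
- block: Wooden riser block fixed on the bench, 240 mm long (its x), 110 mm wide (its y), 60 mm high; origin under its centre, so its top is 60 mm above the origin. Its +x points outward, to the end that faces the gauge (to the robot's right, turned by up to about 20 degrees); the outward end is 120 mm from the origin.
- bar: Loose flat aluminium bar, 300 mm long (its x, +x outward), 50 mm wide (its y), 20 mm thick, 0.6 to 0.9 kg, lying on the block near its middle line, up to 7 degrees askew; origin at the centre of its underside. Four dark drilled spots on top, none near the inner end. It starts 25 to 55 mm out over the block's outward end and tips if more than 150 mm is out and nothing holds it.
- bar_nose (a point): Centre of the bar's front (outward) end face, 150 mm from the bar's middle, at half its thickness.
- bar_tail (a point): Centre of the bar's inner end face, 150 mm from the bar's middle, at half its thickness.
- gauge: Gauge fixed beyond the block's outward end, beside the bar's path, on the side away from the robot: grey base 60 x 60 x 35 mm, post 110 mm tall (both centred 55 mm along its +y), pointer blade ending in a 4 mm tip towards the bar's path. Turned exactly as the block; origin on the bench below the pointer's tip. The bar's front end is at the mark at x = 0 of this frame, with 175 to 200 mm of overhang.
- pointer_tip (a point): Tip of the pointer blade (middle of its 4 mm width), 85 mm above the bench (5 mm above the top of the bar); 50 mm to the side of the block's middle line, so 25 mm from the side of a centred bar.
- wrench: Steel combination wrench lying on the bench under or near the place where the bar will overhang; origin at its middle. A bystander.
- screwdriver: Screwdriver lying on the bench on the robot's side of the block; origin at its middle. A bystander.
- socket: Small upright steel socket, 28 mm across and 36 mm tall, on the bench between block and gauge; origin under its centre. A bystander.
- oil_can: Upright grey can, 60 mm across and 85 mm tall, on the far side of the block; origin under its centre. A bystander.
- hammer: Hammer lying on the bench to the left of the block; origin at its middle. A bystander.
- rag_tin: Flat grey tin, 90 x 60 x 30 mm, on the bench on the robot's side of the block; origin under its centre. A bystander.
- lantern: Box-shaped hand lantern, about 205 mm tall, far to the right; origin under its centre. A bystander.
Not all that is in view belongs to the job. What is shaped like the gauge but turquoise or yellow is not meant.

How it is judged (in metres and radians):
On the way:
1. the bar is out past its balance point, flat on the block and held by the fingers (x of bar_nose in the frame of block above 0.274 m and angle between bar's own z axis and vertical below 0.08 rad and contact force between the fingers and bar above 0.5 N), for 0.1 s.
At the end, for the whole second after the job is handed in: The bar's front end is within 6 mm of the pointer along the block; the bar lies flat on the block (within 2 degrees), straight along it (within 5 degrees) and not out over its sides, still, pressed or gripped by the fingers, carried only by block and fingers, not by the gauge (x of bar_nose in the frame of gauge between -0.006 and 0.006 m and y of bar_nose in the frame of block between -0.03 and 0.03 m and y of bar_tail in the frame of block between -0.03 and 0.03 m and z of bar_tail in the frame of block between 0.064 and 0.076 m and angle between the x axis of bar and the x axis of block, either way round below 0.09 rad and angle between bar's own z axis and vertical below 0.035 rad and linear speed of bar below 0.01 m/s and contact force between the fingers and bar above 0.5 N and contact force between bar and block above 0.3 N and contact force between bar and gauge below 0.3 N); the arm keeps its last pose, push and grip.
It fails at once if the bar is lifted off the block (more than about 15 mm) (z of bar_tail in the frame of block above 0.088 m).
It fails at once if the bar tips (more than 10 degrees) or falls off (angle between bar's own z axis and vertical above 0.17 rad).
It fails at once if the bar touches the gauge (contact force between bar and gauge above 0.5 N).
It fails at once if another thing on the bench is disturbed (distance of any of wrench, screwdriver, socket, oil_can, hammer, rag_tin, lantern from where it was at the start of the episode above 0.025 m).
It also fails if it takes over 40 s, if anything falls off the work surface, if the arm or the gripper's body presses on something with over 40 N, if the wrist force passes 120 N, or if a joint passes its speed limit or range.

## Working session

There is one attempt and no reset: what is moved stays moved. The work goes in short steps, Python scripts to look and compute and a shell command to move; the robot and the scene stay as the last step left them, time stands still between calls to the robot, and variables do not carry over. Pictures are saved under pics/ and viewed, at most 10 in all, crops included, and the job is handed in when it is done.

```bash
mkdir -p pics; python3 - <<'E'
from station import *
import cv2,numpy as np
for c in("scene","top"):
    p,d=capture(c); cv2.imwrite(f"pics/{c}0.png",p[:,:,::-1]); np.save(f"pics/{c}d0.npy",d)
    for t in("bar","block","gauge","pointer_tip","bar_nose","bar_tail"):
        print(c,t,[(np.round(r["location"],3).tolist(),round(r["score"],2)) for r in spot_in(t,c)[:3]])
s=observe();print(s["time"],s["position"],s["tcp_rot"],s["gripper_width"])
E
```

```text
scene bar []
scene block [([0.599, 0.048, 0.057], 0.64)]
scene gauge [([0.58, -0.395, 0.036], 0.88), ([0.448, -0.3, 0.035], 0.74), ([0.65, -0.26, 0.036], 0.65)]
scene pointer_tip [([0.584, -0.392, 0.034], 0.98), ([0.446, -0.296, 0.036], 0.73), ([0.648, -0.26, 0.036], 0.67)]
scene bar_nose [([0.561, 0.04, 0.081], 0.84)]
scene bar_tail [([0.562, 0.043, 0.081], 0.77)]
top bar [([0.547, 0.033, 0.08], 0.57)]
top block [([0.525, 0.047, 0.063], 0.69)]
top gauge [([0.63, -0.259, 0.032], 0.92), ([0.562, -0.392, 0.032], 0.84), ([0.424, -0.298, 0.032], 0.83)]
top pointer_tip [([0.564, -0.388, 0.034], 0.86), ([0.629, -0.26, 0.036], 0.76), ([0.426, -0.299, 0.036], 0.58)]
top bar_nose [([0.548, 0.037, 0.079], 0.65)]
top bar_tail [([0.549, 0.037, 0.079], 0.83)]
0.7 [0.15874336 0.6045221  0.21461364] [1.79997409e+02 5.79793298e-04 1.65286690e+02] 0.09200897863464763
```

View pics/top0.png

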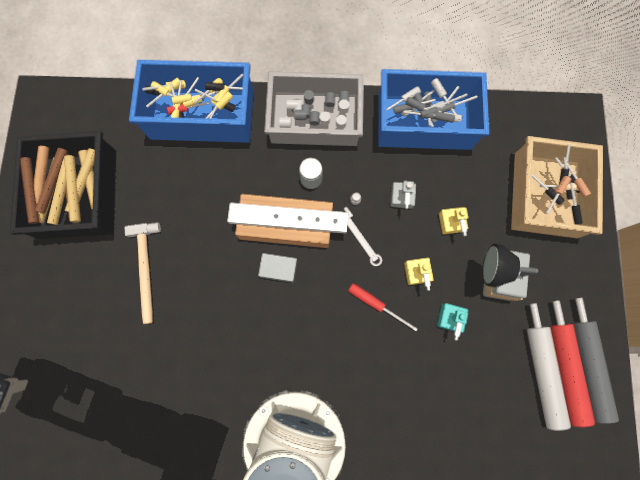

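View pics/scene0.png

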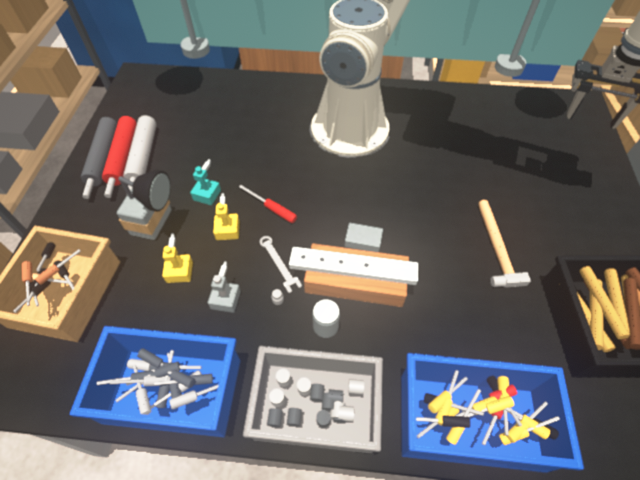

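The top picture shows the bar from (229,215) to (348,222) on the wooden block. The real grey gauge is at about (403,193), and the yellow and turquoise ones are decoys. Next I fit the geometry from the depth data.

```bash
cat > h.py <<'E'
from station import *
import cv2,numpy as np
def cloud(c,d):
    P=camera_params(c);K=np.array(P["mtx"]);D=np.array(P["dist_coeffs"]);T=np.linalg.inv(np.array(P["world_to_cam"]))
    v,u=np.mgrid[:480,:640]
    n=cv2.undistortPoints(np.stack([u,v],-1).reshape(-1,1,2).astype(float),K,D).reshape(480,640,2)
    X=np.dstack([n*d[...,None],d])
    W=X@T[:3,:3].T+T[:3,3]; W[d==0]=np.nan
    return W
def proj(c,X):
    P=camera_params(c);T=np.array(P["world_to_cam"])
    r=cv2.Rodrigues(T[:3,:3])[0]
    return cv2.projectPoints(np.array(X,float).reshape(-1,1,3),r,T[:3,3],np.array(P["mtx"]),np.array(P["dist_coeffs"]))[0].reshape(-1,2)
def rect(W,m):
    p=W[m][:,:2].astype(np.float32); r=cv2.minAreaRect(p*1000)
    (cx,cy),(w,h),a=r
    if w<h: w,h,a=h,w,a+90
    a=(a+90)%180-90   # direction of long axis
    if np.sin(np.radians(a))>0: a-=180
    return round(cx,1),round(cy,1),round(w,1),round(h,1),round(a,2),len(p)
E
python3 - <<'E'
from h import *
for c in("top","scene"):
    img=cv2.imread(f"pics/{c}0.png").astype(int);W=cloud(c,np.load(f"pics/{c}d0.npy"))
    x,y,z=W[...,0],W[...,1],W[...,2]
    b,g,r=img[...,0],img[...,1],img[...,2]
    reg=(x>.4)&(x<.68)&(y<.3)&(y>-.16)
    wood=(r-b>50)
    bar=reg&(z>.072)&(z<.088)&~wood&((x<.6)|(y>.06))
    n,l,st,_=cv2.connectedComponentsWithStats(bar.astype(np.uint8)); bar=l==1+st[1:,4].argmax()
    print(c,"bar",rect(W,bar),np.nanmedian(z[bar]))
    bl=reg&(z>.05)&(z<.07)&wood
    print("block top",rect(W,bl),np.nanmedian(z[bl]))
    ga=(x>.56)&(x<.74)&(y>-.34)&(y<-.18)&(z>.01)&(abs(r-b)<30)
    ba=ga&(z>.028)&(z<.042); print("base",rect(W,ba),np.nanmedian(W[ba],0))
    po=ga&(z>.05)
    for lo,hi in((.05,.075),(.075,.1),(.1,.125)):
        q=ga&(z>lo)&(z<=hi); print(lo,q.sum(),np.nanmedian(W[q],0), np.nanmin(W[q],0)if q.any() else 0)
p,s=cv2.imread("pics/top0.png"),None
q=cv2.imread("pics/scene0.png")
A=cv2.resize(p[170:270,215:435],None,fx=3.6,fy=3.6,interpolation=cv2.INTER_CUBIC)
B=cv2.resize(q[220:320,190:430],None,fx=2.33,fy=2.33,interpolation=cv2.INTER_CUBIC)
A=A[:,:792];o=np.zeros((A.shape[0]+B.shape[0],800,3),np.uint8);o[:A.shape[0],:A.shape[1]]=A;o[A.shape[0]:,:B.shape[1]]=B
cv2.imwrite("pics/crop0.png",o[:600])
E
```

```text
top bar (552.1, 34.3, 299.6, 51.6, -92.99, 2331) 0.07948417773735228
block top (553.6, 44.9, 239.4, 111.9, -93.73, 1964) 0.05942183664991152
base (637.2, -267.6, 61.0, 60.4, -93.96, 319) [ 0.63156614 -0.25645624  0.03448612]
0.05 3 [ 0.63153165 -0.26419423  0.05658419] [ 0.62996552 -0.265817    0.05127948]
0.075 160 [ 0.62504123 -0.26406673  0.09195951] [ 0.58422969 -0.27993388  0.07584635]
0.1 40 [ 0.63711507 -0.26622716  0.10857862] [ 0.62958025 -0.27372099  0.10023666]
scene bar (554.6, 37.0, 299.4, 53.7, -92.97, 2497) 0.08005863358086662
block top (556.9, 47.7, 239.7, 113.8, -93.84, 1948) 0.060066703765089935
base (640.2, -264.1, 62.2, 61.7, -3.91, 465) [ 0.65007118 -0.25652531  0.0346873 ]
0.05 17 [ 0.64728136 -0.26154597  0.05374182] [ 0.63699676 -0.26742228  0.05019851]
0.075 212 [ 0.64113602 -0.25968861  0.09103411] [ 0.5857745  -0.27836046  0.07530125]
0.1 50 [ 0.6432713  -0.26312865  0.10865652] [ 0.63404803 -0.27091042  0.10034908]
```

View pics/crop0.png

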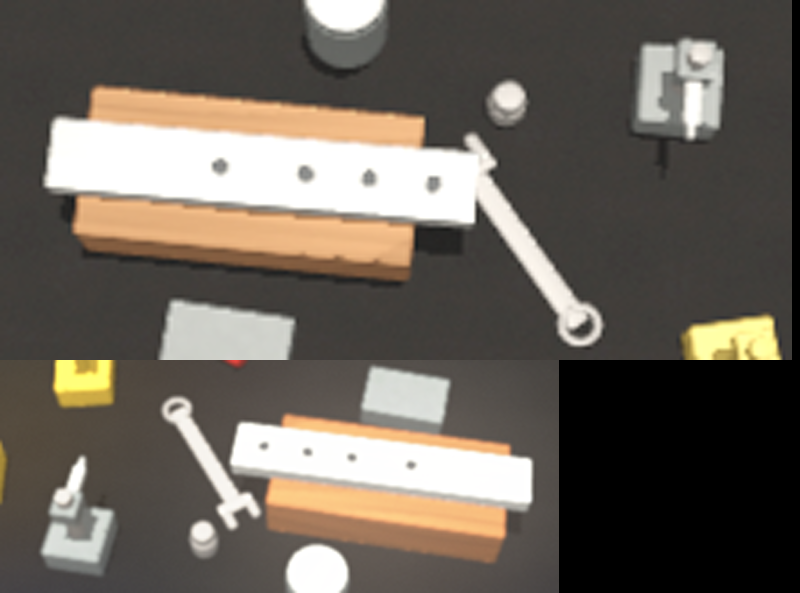

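The crop agrees with the fits. In the block frame the bar's centre is at u≈+10.7 and v≈−1.2 mm, askew +0.8°. The gauge mark is at u≈306, which is 186 mm of overhang and v≈104 (105 expected). The slide is therefore about 145 mm. I will grip 100 mm inward of the bar's centre, at about (558.5, 135.6), with tool yaw 87°.

```bash
python3 -m inch '[1,0,0,0,9.8, 1,0,0,0,9.8, 1,0,0,0,9.8, 1,0,0,0,9.8, 1,0,0,0,9.8, 1,0,0,0,9.8, 1,0,0,0,9.8, 1,0,0,0,9.7, 1,-0.0373,0.0353,0,0, 1,-0.0373,0.0353,0,0, 1,-0.0373,0.0353,0,0, 1,-0.0373,0.0353,0,0, 1,-0.0373,0.0353,0,0, 1,-0.0373,0.0353,0,0, 1,-0.0373,0.0353,0,0, 1,-0.0373,0.0353,0,0, 1,-0.0373,0.0353,0,0, 1,-0.0373,0.0353,0,0, 1,-0.0373,0.0353,0,0, 1,-0.0373,0.0353,0,0]'
```

```text
time: 3.2
position: [0.5593, 0.1338, 0.2148]
tcp_rot: [180.0, -0.0, 87.0]
ft_force: [1.1, -0.1, 0.4]
gripper_width: 0.0923
grasp_force: 0.0
```

```bash
python3 -m inch '[1,0,0,0.03,0, 1,0,0,0.03,0, 1,0,0,0.03,0, 1,0,0,0.025,0, 1,0,0,0.018,0, 1,0,0,0.01,0, 1,0,0,0.006,0, 1,0,0,0,0, 1,0,0,0,0]'
```

```text
time: 4.32
position: [0.5587, 0.1354, 0.0662]
tcp_rot: [179.9, -0.0, 87.0]
ft_force: [-0.0, 0.7, 1.0]
gripper_width: 0.0919
grasp_force: 0.0
```

```bash
python3 -m inch '[0.3,0,0,0,0, 0.3,0,0,0,0, 0.3,0,0,0,0, 0.3,0,0,0,0, 0.3,0,0,0,0, 0.3,0,0,0,0, 0.3,0,0,0,0, 0.3,0,0,0,0]'
```

```text
time: 5.32
position: [0.5584, 0.1353, 0.0656]
tcp_rot: [180.0, -0.0, 87.0]
ft_force: [0.4, -0.1, 0.4]
gripper_width: 0.0495
grasp_force: 30.0
```

```bash
python3 -m inch '[0.3,0,0,0,0.8, 0.3,-0.004,0,0,0, 0.3,-0.006,0,0,0, 0.3,-0.008,0,0,0, 0.3,-0.008,0,0,0, 0.3,-0.008,0,0,0, 0.3,-0.008,0,0,0, 0.3,-0.008,0,0,0, 0.3,-0.008,0,0,0, 0.3,-0.008,0,0,0, 0.3,-0.008,0,0,0, 0.3,-0.008,0,0,0, 0.3,-0.008,0,0,0, 0.3,-0.006,0,0,0, 0.3,-0.004,0,0,0, 0.3,0,0,0,0, 0.3,0,0,0,0]'
cat > m.py <<'E'
from h import *
import sys
for c in("top","scene"):
    p,d=capture(c);cv2.imwrite(f"pics/{c}{sys.argv[1]}.png",p[:,:,::-1])
    img=p[:,:,::-1].astype(int);W=cloud(c,d);x,y,z=np.moveaxis(W,2,0);b,r=img[...,0],img[...,2]
    bar=(x>.48)&(x<.58)&(y<.3)&(y>-.3)&(z>.07)&(z<.09)&(r-b<50)&(r>120)&((y<.03))
    n,l,st,_=cv2.connectedComponentsWithStats(bar.astype(np.uint8)); bar=l==1+st[1:,4].argmax()
    ga=(x>.56)&(x<.74)&(y>-.34)&(y<-.18)&(z>.028)&(z<.042)&(abs(r-b)<30)
    R=rect(W,bar);G=rect(W,ga);a=np.radians(R[4]);bd=np.array([np.cos(a),np.sin(a)])
    nose=np.array(R[:2])+bd*R[2]/2
    t=np.radians(-93.8);u=np.array([np.cos(t),np.sin(t)]);v=np.array([-u[1],u[0]])
    q=nose-np.array(G[:2]);B=W[bar]
    print(c,R,"nose in gauge x %.1f, y in block %.1f"%(q@u,q@v+105),"tilt fit mm/m",np.round(np.linalg.lstsq(np.c_[B[:,:2],np.ones(len(B))],B[:,2],rcond=None)[0][:2]*1000,1), np.median(B[:,2]),G)
print(observe()["position"],observe()["ft_force"])
E
python3 m.py 1
```

```text
time: 7.45
position: [0.5514, 0.0347, 0.0656]
tcp_rot: [-180.0, 0.1, 86.2]
ft_force: [-0.6, -3.2, 1.5]
gripper_width: 0.0497
grasp_force: 30.0
top (540.3, -119.9, 191.3, 51.1, -93.69, 1428) nose in gauge x -45.4, y in block -1.2 tilt fit mm/m [-8.6  0.1] 0.07970562051760322 (637.1, -267.7, 60.5, 60.0, -1.38, 317)
scene (543.1, -107.1, 211.6, 54.0, -93.6, 1731) nose in gauge x -44.1, y in block -3.6 tilt fit mm/m [-50.1   2.9] 0.07989799627620364 (641.9, -263.9, 61.2, 60.6, -93.24, 474)
[0.55138306 0.03478702 0.0656044 ] [-1.46703067 -4.30549984  2.22167495]
```

```bash
python3 -m inch '[0.3,-0.004,0,0,0, 0.3,-0.006,0,0,0, 0.3,-0.006,0,0,0, 0.3,-0.006,0,0,0, 0.3,-0.006,0,0,0, 0.3,-0.006,0,0,0, 0.3,-0.005,0,0,0, 0.3,-0.0035,0,0,0, 0.3,-0.002,0,0,0, 0.3,0,0,0,0, 0.3,0,0,0,0, 0.3,0,0,0,0, 0.3,0,0,0,0]'
python3 m.py 2; python3 - <<'E'
import cv2,numpy as np
A=cv2.resize(cv2.imread("pics/top2.png")[165:265,215:435],None,fx=3.6,fy=3,interpolation=3)
B=cv2.resize(cv2.imread("pics/scene2.png")[200:320,190:430],None,fx=3.3,fy=2.5,interpolation=3)
cv2.imwrite("pics/crop2.png",np.vstack([A,B[:,:792]]) if B.shape[1]>=792 else A)
E
```

```text
time: 9.18
position: [0.5491, -0.0081, 0.0659]
tcp_rot: [180.0, -0.1, 86.2]
ft_force: [0.7, 6.3, 3.5]
gripper_width: 0.0501
grasp_force: 30.0
top (537.4, -170.3, 175.7, 51.1, -93.91, 1320) nose in gauge x -2.3, y in block -1.4 tilt fit mm/m [-2.9  6.5] 0.07930328459266844 (637.4, -267.3, 61.7, 60.7, -91.61, 320)
scene (540.9, -153.0, 205.7, 54.0, -93.31, 1644) nose in gauge x -1.8, y in block -1.8 tilt fit mm/m [-44.9   6.8] 0.07949435204587935 (641.4, -264.6, 62.1, 60.5, -93.47, 474)
[ 0.54906162 -0.00808396  0.0659076 ] [0.95275975 5.47793935 4.73608754]
```

View pics/crop2.png

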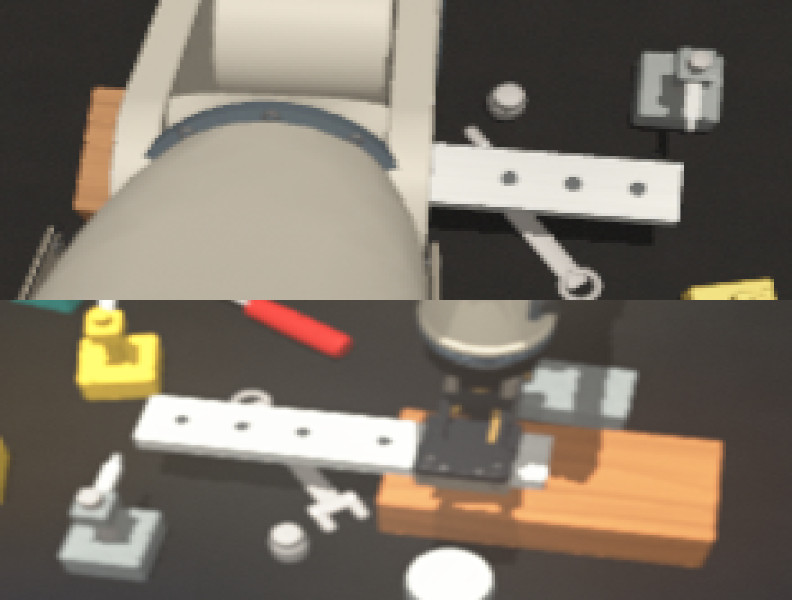

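The picture shows the bar gripped and flat, with its nose just short of the pointer line. I'll add 2 mm.

```bash
python3 -m inch '[0.3,-0.001,0,0,0, 0.3,-0.001,0,0,0, 0.3,0,0,0,0, 0.3,0,0,0,0, 0.3,0,0,0,0, 0.3,0,0,0,0, 0.3,0,0,0,0, 0.3,0,0,0,0]'
python3 m.py 3
```

```text
time: 10.28
position: [0.549, -0.0098, 0.0659]
tcp_rot: [180.0, -0.1, 86.2]
ft_force: [0.1, 6.8, 5.0]
gripper_width: 0.0495
grasp_force: 30.0
top (537.1, -173.0, 175.0, 50.9, -93.91, 1304) nose in gauge x -0.1, y in block -1.5 tilt fit mm/m [-4.9  4.4] 0.07917209405953574 (637.4, -267.5, 60.8, 60.2, -94.53, 321)
scene (540.6, -154.2, 204.9, 53.7, -93.52, 1637) nose in gauge x -0.5, y in block -1.9 tilt fit mm/m [-39.3   8.4] 0.07927955763290784 (640.9, -264.0, 61.6, 61.3, -94.31, 466)
[ 0.54896119 -0.00981523  0.06594806] [0.3326834  6.51955227 3.59602682]
```

Both cameras put the nose within 0.5 mm of the mark, and the bar is flat, straight and gripped.

```bash
python3 -c "from station import *; print(job_done())"
```

```text
the job is handed in; nothing more can be done
None
```

I slid the bar out to the pointer and handed the job in with it still gripped; the last pictures put its front end within about 0.5 mm of the mark, flat and straight on the block, but no verdict was returned.

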